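# Poke the tight cork block up out of its bench stand

### The job

The cork block is jammed flush in the pocket of its bench stand. Reach under the stand with the hand ejector and poke the cork up from below through the access hole, until about half of its thickness stands proud and level above the stand, so that fingers can take it later. Then draw the ejector right out from under the stand and leave it standing upright on the worktop; leave the other things alone.

Things in the scene. Friction and masses are not known exactly. Their poses are not given: they have to be found in the camera images.
- stand: white bench stand fixed to the worktop, 96 x 190 x 104 mm (x, y, z) plus 25 mm foot flanges at both y ends. Origin: centre of its underside, on the worktop; z up. End legs (beyond y +-76 mm) carry the body, which spans z 66 to 104 mm; below it the stand is hollow and open on both long sides (-x and +x), so a tool can reach under from either, along its x
- access_hole (a point): centre of the round 44 mm access hole through the pocket's floor, at the stand's underside, 66 mm above the worktop, on the stand's vertical centre line. The floor is 6 mm thick (z 66 to 72 mm), so the cork's underside is 6 mm above this point
- stand_top (a point): middle of the pocket's mouth, level with the stand's top (z 104 mm). The pocket is 59 x 153 mm and 32 mm deep; sprung grey pads in its long walls grip the cork by friction: pushing it up takes about 3 to 5 N, and it stays at the height where it is left if raised by less than 25 mm
- cork: plain brown cork block, 56 x 150 x 30 mm (x, y, z), about 0.08 kg, lying in the pocket with its long side along the stand's y. Origin: centre of its underside, 72 mm above the worktop when it is fully down; its top is then 2 mm below the stand's top
- ejector: loose hand ejector standing on the worktop, 0.3 kg. Origin: underside, below the grip's axis; z up, x along its low arm. Upright grey square grip, 26 x 26 mm, to z 172 mm. At its foot a steel cross bar, 26 x 80 x 12 mm (x, y, z), and a steel arm 22 mm wide, 12 mm high, from x -45 to +111 mm, with an upturned pin at x 100 mm
- pin_top (a point): middle of the flat 22 mm round head of the ejector's pin: x 100 mm, z 46 mm in the ejector's frame. With the ejector upright, it meets the seated cork when the ejector is lifted 26 mm off the worktop; the arm meets the stand's underside at 54 mm
- grip (a point): point on the axis of the ejector's square grip, 155 mm above its underside: a good place to hold it
- watch_glass: bystander: shallow watch glass, 92 mm wide, 13 mm high
- evaporating_dish: bystander: small white porcelain dish, 82 mm wide, 31 mm high
- tape_roll: bystander: roll of tape, 89 mm wide, 19 mm high, lying flat
- screw_cap: bystander: ribbed screw cap, 53 mm wide, 40 mm high
Not all that is in view belongs to the job. What is shaped like the cork but turquoise is not meant.

How it is judged:
By the outcome, as a careful person would: the job done as asked, in the order asked, and still so for the second after the job is handed in, with the robot touching nothing.
It also fails if it takes over 48 s, if anything falls off the work surface, if the arm or the gripper's body presses on something with over 40 N, if the wrist force passes 120 N, or if a joint passes its speed limit or range.

### The arm

A 7-joint arm with a two-finger parallel gripper is mounted at the origin on a cart in front of the work surface, level with it; the furniture and walls round the work are solid. World frame = base frame: x ahead of the robot, y to its left, z up, the work surface at z = 0. Lengths are in m, angles in rad, forces in N, time in s.
With the tool pointing down it reaches from about 0.425 to 0.925 m from the base axis. Payload 6.8 kg.
Tool frame: the origin (TCP) lies midway between the tips of the shut fingers; the grasp point (between the pads) lies r.grasp_offset behind it (r.grasp_offset is the distance from the TCP to the grasp point, in m); z points along the fingers, y is the direction in which the jaws open and shut (so a half turn about z gives the same grasp; the last joint's range is limited). The gripper opens to 85 mm and grips with 20 to 120 N. Pads are 22 mm wide; open, the fingers measure 114 mm over their backs; the gripper's body (76 mm by 85 mm) begins 54 mm behind the grasp point. The pads swing forward as they close: fully open they stand 13 mm farther back than shut.
Start: joints at [1.036, 0.477, 0.022, 1.555, -0.011, 1.109, -0.083], TCP at [0.279, -0.614, 0.231] pointing down, gripper open.
Joint ranges: [-2.96, 2.96], [-0.34, 2.1], [-1.41, 1.46], [0.24, 2.44], [-1.37, 4.51], [0.17, 1.92], [-2.96, 2.96]. Speed limits (rad/s): [2.39, 2.39, 3.14, 3.14, 3.14, 3.14, 3.14].

### API

Orientations are given as a rotation vector (axis times angle).
In Python, from bench import r gives the robot as it stands. The module is installed in compiled form; this text tells all that it offers.
- The arm moves only by the tool send_rows, never from a script. Its argument "moves" is one flat list of numbers, 4 for each row, row after row: the shift along the tool's x, y, z in mm, then the turn about the tool's z in degrees. A call has 1 to 8 rows; each row is the pose to reach, as a shift and turn from the pose commanded when the call began, along the tool's axes at that moment; what a row does not reach only later rows make up. A row lasts 1/8 s, in which the tool goes at most 62.5 mm and 10.7 degrees, less where a joint would pass 70% of its speed; a pose out of reach is approached as far as the arm can. A call with a gripper value outside its range is refused whole. "hand" is the closure, from 0 (fully open) to 1 (shut), set as the call begins (left out, the last holds). The fingers move at their own pace and stop on an object; "newtons" is the grip in N (left out, the last holds). Time passes only in rows, so rows that repeat a pose let the fingers close. It gives the time, the measured TCP pose, the force and the opening at its end, in the units of the state.
- r.get_obs(): the state, without advancing time (a new reading comes with each control period).
- r.grab_frame(name): name is "scene" or "top"; returns a dict with "img" (420x560x3 uint8, red, green, blue), "mtx" (3x3 intrinsics, pixels), "D" ([k1, k2, p1, p2, k3] as OpenCV has them; the pictures are not rectified), "world_to_cam" (4x4, takes a point from world to camera coordinates). Camera axes: x right, y up, looking along -z (the intrinsics and any distortion apply to the point x, -y, -z); pixel columns grow to the right and rows downward; lengths in m; the calibration is good to about 2 mm. A picture is of the moment at which its call begins. There is no depth.
- r.hand_in(): hands the job in, once; it reports no verdict.
The state is a dict: "clock": time; "joints": joint angles; "qvel": joint speeds; "tau": joint torques, N m; "tcp_pos": TCP position; "orientation": TCP orientation; "contact_force": force on the tool from outside, world axes, zero at the start; "moment": the same for the moment, N m; "grip_width": finger opening in m.
Only numpy, scipy, OpenCV 4.12 (cv2) and the standard library are available. Lean on these libraries where they do the work, as an engineer would, in place of code of your own. Each camera call takes 0.05 s, during which the arm holds its last target.

## Working session

There is one attempt and no reset: what is moved stays moved. The work goes in short steps, Python scripts to look and compute and a tool call to move; the robot and the scene stay as the last step left them, time stands still between calls to the robot, and variables do not carry over. Pictures are saved under pics/ and viewed, and the job is handed in when it is done.

Besides the shell and the picture viewer there is one more tool, called after "Emit:" as name(argument=value, ...) on one line, values as JSON. send_rows: Moves the arm, as the interface text tells. Its arguments: {"type":"object","properties":{"moves":{"type":"array"},"hand":{"type":"number"},"newtons":{"type":"number"}},"required":["moves"]}

```bash
mkdir -p pics; python3 - <<'E'
from bench import r
import cv2,pickle
o=r.get_obs();print(o,r.grasp_offset)
for n in("scene","top"):
    f=r.grab_frame(n);pickle.dump(f,open(n+'.pkl','wb'));cv2.imwrite(f'pics/{n}0.png',f['img'][:,:,::-1])
    print(n,f['mtx'],f['D'],f['world_to_cam'])
E
```

```text
{'clock': 0.0, 'joints': array([ 1.0359067 ,  0.47779127,  0.02233691,  1.55643486, -0.01152784,
        1.10928479, -0.0830803 ]), 'qvel': array([ 0.00069125, -0.00109942,  0.00139011, -0.00081528,  0.00051125,
       -0.00094482,  0.00143427]), 'tau': array([-3.61119428e-04, -5.96455228e+01,  1.60731878e+00, -2.81200022e+01,
        1.23968444e-02,  9.41581005e-03,  5.63356218e-05]), 'tcp_pos': array([ 0.27917332, -0.61392626,  0.23033857]), 'orientation': array([-3.06863800e+00, -6.65006354e-01,  7.57566347e-04]), 'contact_force': array([ 0.31366941,  0.00861817, -0.72132409]), 'moment': array([-0.00292952, -0.00859442,  0.02124332]), 'grip_width': 0.08540657043374794} 0.0187
scene [[469.24348176   0.         282.82117997]
 [  0.         469.24348176 207.43933332]
 [  0.           0.           1.        ]] [0.01052627 0.         0.         0.         0.        ] [[-0.78381352 -0.62099205 -0.00228657  0.52197126]
 [ 0.40754312 -0.51717045  0.7526243  -0.30380641]
 [-0.46855626  0.58898523  0.65844623 -0.91371956]
 [ 0.          0.          0.          1.        ]]
top [[414.84006272   0.         274.84319922]
 [  0.         414.84006272 210.97599654]
 [  0.           0.           1.        ]] [-0.03485934  0.          0.          0.          0.        ] [[-0.01636072 -0.99941129  0.03015642  0.06080956]
 [ 0.99905556 -0.01512581  0.04073315 -0.57944926]
 [-0.04025303  0.03079436  0.99871487 -1.19684212]
 [ 0.          0.          0.          1.        ]]
```

View pics/scene0.png

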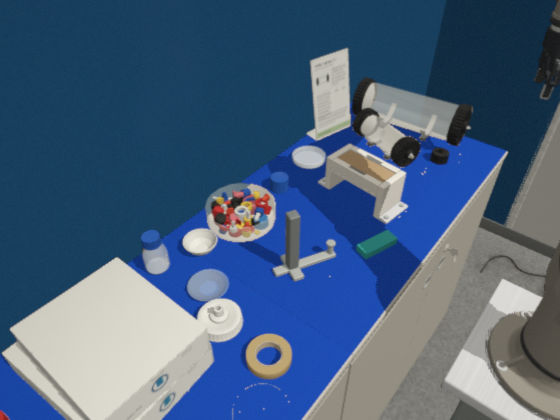

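View pics/top0.png

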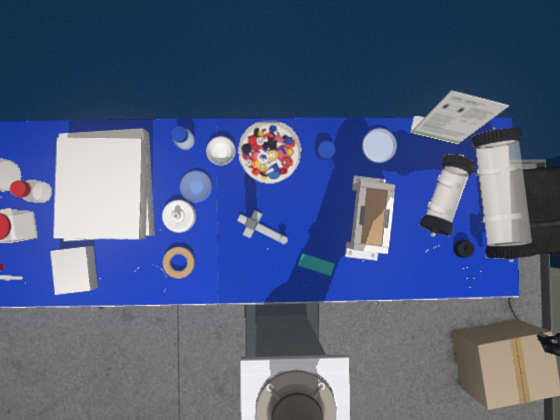

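The top view shows the stand with the brown cork at about (375,218), and the ejector with its grip at about (252,222) and pin at about (285,240). The turquoise decoy is at (316,264). I'll enlarge these.

```bash
python3 - <<'E'
import cv2,pickle
t=pickle.load(open('top.pkl','rb'))['img'][:,:,::-1];s=pickle.load(open('scene.pkl','rb'))['img'][:,:,::-1]
cv2.imwrite('pics/c1.png',cv2.resize(t[165:270,230:410],None,fx=4.4,fy=4.4,interpolation=cv2.INTER_CUBIC))
cv2.imwrite('pics/c2.png',cv2.resize(s[140:290,260:420],None,fx=4,fy=4,interpolation=cv2.INTER_CUBIC))
E
```

```text
(no output)
```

View pics/c1.png

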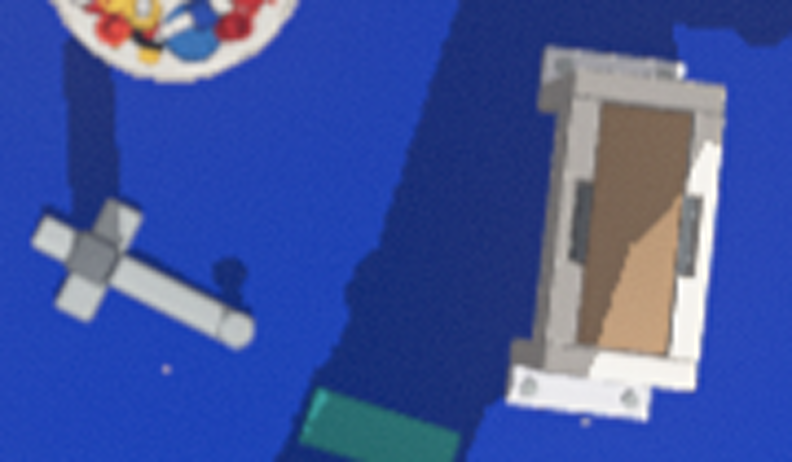

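View pics/c2.png

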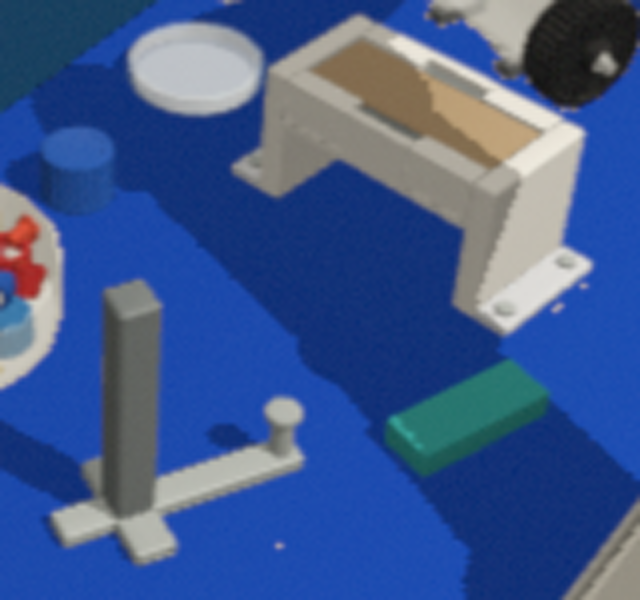

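```bash
cat > h.py <<'E'
import numpy as np,cv2
from scipy.optimize import least_squares
def proj(f,P):
    P=np.atleast_2d(P);c=P@f['world_to_cam'][:3,:3].T+f['world_to_cam'][:3,3]
    c=c*[1,-1,-1]
    return cv2.projectPoints(c,np.zeros(3),np.zeros(3),f['mtx'],f['D'])[0][:,0]
def T(p,L):
    L=np.array(L,float);c,s=np.cos(p[2]),np.sin(p[2])
    z=p[3] if len(p)>3 else 0
    return np.c_[p[0]+c*L[:,0]-s*L[:,1],p[1]+s*L[:,0]+c*L[:,1],L[:,2]+z]
def fit(obs,p0):
    # obs: list of (frame, local pts, pix)
    fun=lambda p:np.concatenate([(proj(f,T(p,L))-px).ravel() for f,L,px in obs])
    s=least_squares(fun,p0,loss='soft_l1');return s.x,fun(s.x).reshape(-1,2)
E
python3 - <<'E'
from h import *
import pickle
t=pickle.load(open('top.pkl','rb'));s=pickle.load(open('scene.pkl','rb'))
A=lambda l:(np.array(l)+.5)/4.4-.5+[230,165]
B=lambda l:(np.array(l)+.5)/4-.5+[260,140]
m=.001
# stand: local x left(+?) choose stand x pointing image right (=-Y), y up (=+X)
x,w=.0295,.0765; h=.104
obs=[(t,[[-x,w,h],[x,w,h],[x,-w,h],[-x,-w,h],[.048,.095,h],[.048,-.095,h]],A([[603,102],[693,112],[668,353],[580,343],[726,88],[695,390]])),
 (s,[[.048,.095,h],[-.048,.095,h],[-.048,-.095,h],[.048,-.095,h]],B([[362,15],[270,72],[500,195],[583,130]]))]
# scene: camera looks ... print both
for o in ([obs[0]],[obs[1]],obs):
    p,e=fit(o,[.6,-.3,-1.57]);print('stand',p.round(4),np.degrees(p[2]).round(1),e.round(1).tolist())
e1=[(t,[[0,0,.172],[.1,0,.046],[-.045,-.011,.012],[-.045,.011,.012],[-.013,.04,.012],[.013,.04,.012],[-.013,-.04,.012],[.013,-.04,.012]],A([[94,257],[238,331],[32,240],[47,213],[110,198],[143,215],[55,305],[88,322]])),
 (s,[[0,0,.172],[.1,0,.046]],B([[132,298],[284,410]]))]
for o in ([e1[0]],[e1[1]],e1):
    p,e=fit(o,[.55,.05,-1.9]);print('ej',p.round(4),np.degrees(p[2]).round(1),e.round(1).tolist())
from bench import r
from scipy.spatial.transform import Rotation as R
print(R.from_rotvec(r.get_obs()['orientation']).as_matrix().round(3))
E
```

```text
stand [ 0.5577 -0.214  -1.7027] -97.6 [[-0.4, -0.6], [0.5, -0.3], [0.3, 0.9], [-1.2, 0.7], [0.3, -0.7], [0.2, 0.1]]
stand [ 0.5572 -0.215  -1.6976] -97.3 [[-0.5, -0.3], [-0.4, -0.6], [-0.1, 0.4], [1.6, 0.2]]
stand [ 0.5574 -0.2143 -1.6999] -97.4 [[-0.4, -0.5], [0.5, -0.2], [0.5, 1.0], [-1.0, 0.9], [0.3, -0.7], [0.4, 0.2], [-0.6, -0.2], [-0.6, -0.6], [-0.4, 0.5], [1.4, 0.3]]
ej [ 0.5447  0.1177 -2.067 ] -118.4 [[-0.2, -0.1], [-0.3, -0.0], [-0.1, 0.6], [0.0, 0.0], [0.1, -0.3], [0.5, -0.0], [-0.2, -0.2], [0.3, 0.1]]
ej [ 0.5447  0.1191 -2.0434] -117.1 [[0.0, -0.0], [-0.0, 0.0]]
ej [ 0.5449  0.118  -2.0611] -118.1 [[-0.3, -0.2], [-0.2, -0.3], [-0.2, 0.6], [-0.1, 0.0], [-0.1, -0.4], [0.4, -0.2], [-0.2, -0.2], [0.3, 0.0], [0.3, -0.4], [0.5, 0.2]]
[[ 0.91   0.414 -0.001]
 [ 0.414 -0.91   0.001]
 [-0.    -0.002 -1.   ]]
```

Emit:
send_rows(moves=[34,-35,0,-8,68,-70,0,-16,102,-104,0,-24,136,-139,0,-32,170,-174,0,-40,204,-208,0,-48,238,-243,0,-56,272,-278,0,-64], hand=0)

```text
clock: 1.1
tcp_pos: [0.412, -0.2472, 0.2312]
orientation: [-2.246, -2.196, 0.0]
contact_force: [0.5, -0.2, -0.1]
grip_width: 0.0854
```

```bash
cat > goto.py <<'E'
import sys
from bench import r
import numpy as np
from scipy.spatial.transform import Rotation as R
def to(x,y,z,yaw):
    o=r.get_obs();M=R.from_rotvec(o['orientation']).as_matrix()
    d=M.T@(np.array([x,y,z])-o['tcp_pos'])*1000
    a=np.degrees(np.arctan2(M[1,1],M[0,1]));t=-(yaw-a);t=(t+180)%360-180
    print('clk',o['clock'].round(2),'tcp',o['tcp_pos'].round(4),'yaw',a.round(2),'tilt',M[2].round(3),'F',o['contact_force'].round(1),'M',o['moment'].round(2),'w',round(o['grip_width'],4))
    print('tool move',d.round(1),'turn',t.round(2),'J',o['joints'].round(2))
if __name__=='__main__': to(*map(float,sys.argv[1:]))
E
python3 goto.py .545 .118 .231 61.9
```

```text
Traceback (most recent call last):
  File "goto.py", line 11, in <module>
    if __name__=='__main__': to(*map(float,sys.argv[1:]))
                             ~~^^^^^^^^^^^^^^^^^^^^^^^^^^
  File "goto.py", line 9, in to
    print('clk',o['clock'].round(2),'tcp',o['tcp_pos'].round(4),'yaw',a.round(2),'tilt',M[2].round(3),'F',o['contact_force'].round(1),'M',o['moment'].round(2),'w',round(o['grip_width'],4))
                ^^^^^^^^^^^^^^^^
AttributeError: 'float' object has no attribute 'round'
```

```bash
sed -i "s/o\['clock'\].round(2)/round(o['clock'],2)/" goto.py; sed -i "s/a.round(2)/round(float(a),2)/;s/t.round(2)/round(float(t),2)/" goto.py
python3 goto.py .545 .118 .231 61.9
```

```text
clk 1.1 tcp [ 0.412  -0.2472  0.2312] yaw -1.29 tilt [-0. -0. -1.] F [ 0.5 -0.2 -0.1] M [ 0.03 -0.06 -0.01] w 0.0854
tool move [3.681e+02 1.247e+02 1.000e-01] turn -63.19 J [ 0.74  0.18 -0.36  1.99  0.08  0.99  0.31]
```

Emit:
send_rows(moves=[46,15,0,-8,92,31,0,-16,138,47,0,-24,184,62,0,-32,230,78,0,-40,276,93,0,-48,322,109,0,-56,368,124,0,-63])

```text
clock: 2.1
tcp_pos: [0.5461, 0.1169, 0.231]
orientation: [-0.769, -3.046, 0.001]
contact_force: [0.0, -0.3, -0.2]
grip_width: 0.085
```

Emit:
send_rows(moves=[0,0,0,0,0,0,0,0])

```text
clock: 2.35
tcp_pos: [0.5455, 0.115, 0.2307]
orientation: [-0.776, -3.043, 0.002]
contact_force: [-0.2, -0.5, 0.1]
grip_width: 0.0853
```

```bash
python3 goto.py .545 .118 .135 61.9; python3 - <<'E'
from bench import r
import cv2,pickle
for n in("scene","top"):
    f=r.grab_frame(n);pickle.dump(f,open(n+'1.pkl','wb'))
    a=f['img'][180:300,240:360] if n=='scene' else f['img'][165:270,200:320]
    cv2.imwrite(f'pics/{n}1.png',cv2.resize(a[:,:,::-1],None,fx=5,fy=5,interpolation=cv2.INTER_CUBIC))
E
```

```text
clk 2.35 tcp [0.5455 0.115  0.2307] yaw 61.4 tilt [ 0.001 -0.001 -1.   ] F [-0.2 -0.5  0.1] M [-0.05  0.02 -0.01] w 0.0853
tool move [ 1.8  2.5 95.7] turn -0.5 J [ 0.25  0.37 -0.71  1.8   0.27  1.07  0.51]
```

View pics/scene1.png

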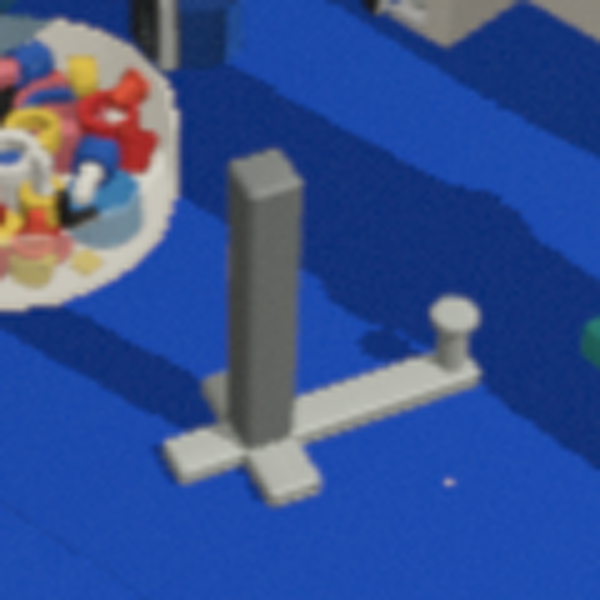

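View pics/top1.png

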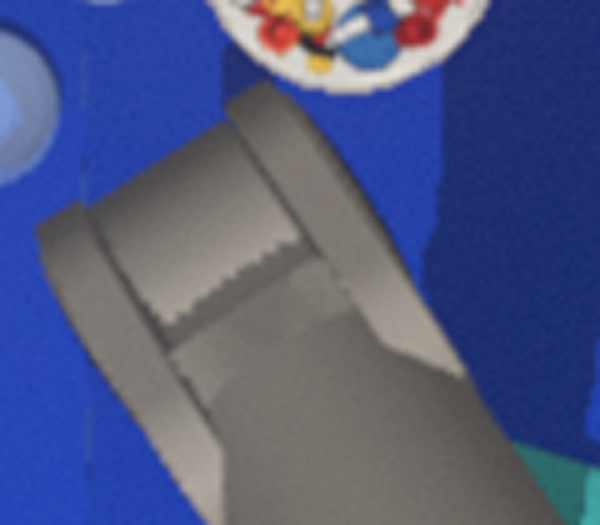

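The scene crop shows the ejector untouched, with the grip top at about (293,213) in the full image and the fingers above it. In the top view the gripper is over the ejector. I'll descend and grip.

Emit:
send_rows(moves=[2,2,20,0,2,2,45,0,2,2,70,0,2,2,88,0,2,2,96,0,2,2,96,0,2,2,96,0])

```text
clock: 3.32
tcp_pos: [0.5456, 0.1187, 0.1361]
orientation: [0.774, 3.043, 0.001]
contact_force: [-0.3, -0.0, 0.3]
grip_width: 0.0856
```

```bash
python3 goto.py .545 .118 .135 61.9; python3 - <<'E'
from bench import r
import cv2,pickle
f=r.grab_frame('scene')
cv2.imwrite(f'pics/s2.png',cv2.resize(f['img'][150:290,220:360][:,:,::-1],None,fx=4,fy=4,interpolation=cv2.INTER_CUBIC))
E
```

```text
clk 3.33 tcp [0.5456 0.1187 0.1361] yaw 61.45 tilt [-0.001  0.001 -1.   ] F [-0.3 -0.   0.3] M [ 0.04 -0.03 -0.01] w 0.0856
tool move [ 0.3 -0.9  1.1] turn -0.45 J [ 0.19  0.48 -0.67  1.89  0.38  0.89  0.42]
```

View pics/s2.png

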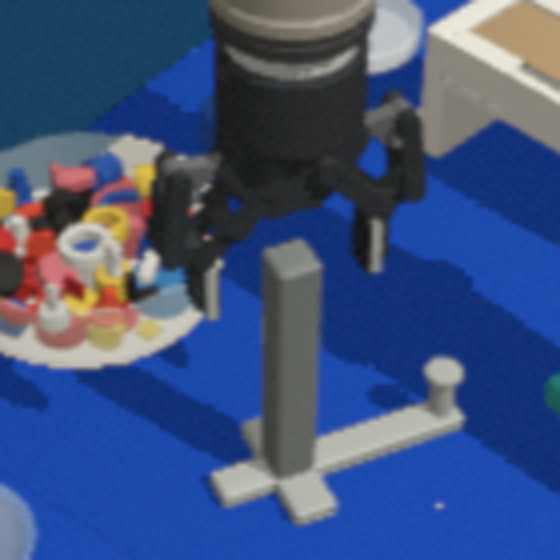

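The fingers straddle the grip, with pads at about (272,223) and (313,211) in full-image pixels. I'll close.

Emit:
send_rows(moves=[0,0,1,0,0,0,1,0,0,0,1,0,0,0,1,0,0,0,1,0,0,0,1,0,0,0,1,0,0,0,1,0], hand=1, newtons=70)

```text
clock: 4.38
tcp_pos: [0.5451, 0.1181, 0.1345]
orientation: [0.775, 3.044, -0.001]
contact_force: [-1.9, -2.2, 5.7]
grip_width: 0.0252
```

```bash
python3 goto.py .545 .118 .135 61.9
```

```text
clk 4.38 tcp [0.5451 0.1181 0.1345] yaw 61.44 tilt [-0. -0. -1.] F [-1.9 -2.2  5.7] M [-0.59  0.45 -0.01] w 0.0252
tool move [-0.  -0.1 -0.5] turn -0.46 J [ 0.19  0.48 -0.66  1.89  0.38  0.89  0.42]
```

Emit:
send_rows(moves=[0,0,-3,0,0,0,-6,0,0,0,-10,0,0,0,-10,0,0,0,-10,0])

```text
clock: 5.0
tcp_pos: [0.545, 0.1185, 0.1443]
orientation: [-0.775, -3.045, -0.0]
contact_force: [-0.5, 0.7, -3.5]
grip_width: 0.0251
```

```bash
python3 goto.py .583 -.016 .146 82.6; python3 - <<'E'
from bench import r
import cv2,pickle
f=r.grab_frame('scene');pickle.dump(f,open('s3.pkl','wb'))
cv2.imwrite(f'pics/s3.png',cv2.resize(f['img'][190:290,250:360][:,:,::-1],None,fx=6,fy=6,interpolation=cv2.INTER_CUBIC))
E
```

```text
clk 5.0 tcp [0.545  0.1185 0.1443] yaw 61.45 tilt [ 0.  0. -1.] F [-0.5  0.7 -3.5] M [ 0.06 -0.01 -0.02] w 0.0251
tool move [ -97.6 -100.    -1.8] turn -21.15 J [ 0.2   0.47 -0.67  1.89  0.37  0.91  0.43]
```

View pics/s3.png

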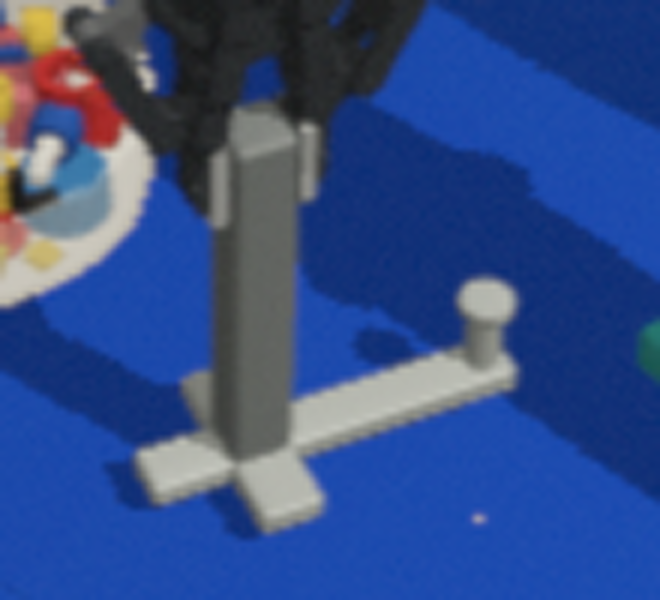

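Emit:
send_rows(moves=[-12,-13,0,-3,-28,-29,0,-6,-44,-45,0,-9,-60,-61,0,-12,-76,-77,0,-15,-90,-92,0,-18,-98,-100,0,-21,-98,-100,0,-21])

```text
clock: 6.05
tcp_pos: [0.5833, -0.0175, 0.1439]
orientation: [-0.211, -3.134, 0.0]
contact_force: [0.1, -0.4, -2.7]
grip_width: 0.0254
```

Emit:
send_rows(moves=[0,0,0,0,0,0,0,0])

```text
clock: 6.3
tcp_pos: [0.5832, -0.0152, 0.1444]
orientation: [-0.205, -3.135, -0.0]
contact_force: [0.1, -0.2, -3.4]
grip_width: 0.0251
```

```bash
python3 goto.py .5703 -.1151 .144 82.6; python3 - <<'E'
from bench import r
import cv2,pickle
f=r.grab_frame('scene');pickle.dump(f,open('s4.pkl','wb'))
cv2.imwrite(f'pics/s4.png',cv2.resize(f['img'][140:290,280:430][:,:,::-1],None,fx=4,fy=4,interpolation=cv2.INTER_CUBIC))
f=r.grab_frame('top');pickle.dump(f,open('t4.pkl','wb'))
cv2.imwrite(f'pics/t4.png',cv2.resize(f['img'][165:270,260:410][:,:,::-1],None,fx=5,fy=5,interpolation=cv2.INTER_CUBIC))
E
```

```text
clk 6.3 tcp [ 0.5832 -0.0152  0.1444] yaw 82.5 tilt [ 0.  0. -1.] F [ 0.1 -0.2 -3.4] M [ 0.11 -0.   -0.02] w 0.0251
tool move [  -0.3 -100.7    0.4] turn -0.1 J [ 0.47  0.52 -0.72  1.82  0.42  0.95  1.  ]
```

View pics/s4.png

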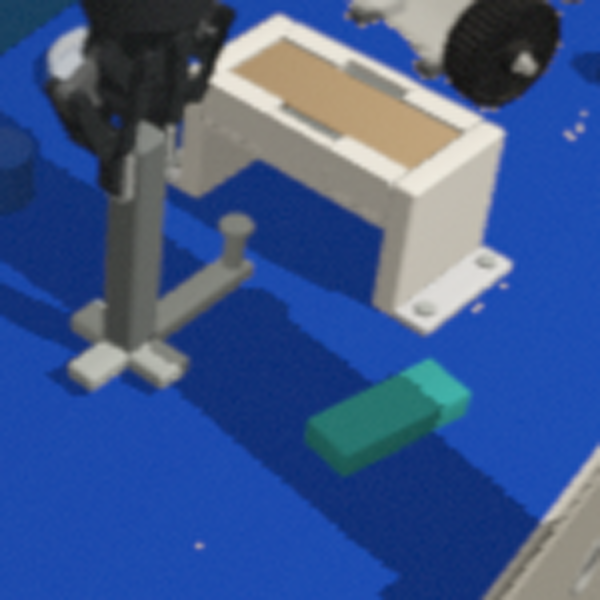

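View pics/t4.png

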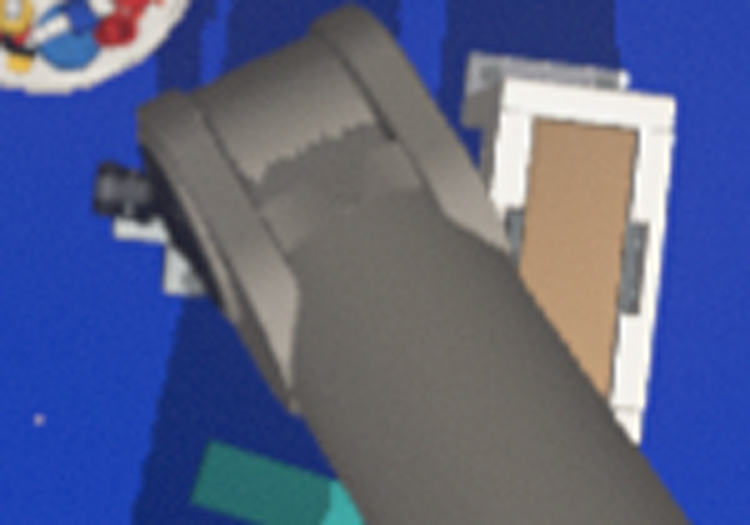

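```bash
python3 - <<'E'
from h import *
import pickle
s=pickle.load(open('s4.pkl','rb'));t=pickle.load(open('t4.pkl','rb'))
B=lambda l:(np.array(l)+.5)/4-.5+[280,140]
A=lambda l:(np.array(l)+.5)/5-.5+[260,165]
yaw=np.radians(82.5-180)
print('pin pred',proj(s,T([.5832,-.0152,yaw,.0098],[[.1,0,.046]])),'seen',B([[236,224]]))
e=[(s,[[.1,0,.046],[-.045,-.011,.012],[.013,-.04,.012],[-.013,-.04,.012],[-.013,.04,.012]],B([[236,224],[70,365],[187,362],[160,385],[100,300]]))]
x,w=.0295,.0765;h=.104
st=[(s,[[x,w,h],[x,-w,h],[-x,-w,h],[-x,w,h],[.048,.095,h],[.048,-.095,h],[-.048,-.095,h]],B([[285,38],[465,130],[410,167],[232,72],[280,15],[503,132],[408,193]])),
(t,[[-x,w,h],[x,w,h],[.048,.095,h]],A([[535,118],[638,130],[676,98]]))]
p,er=fit(st,[.5574,-.2143,-1.7]);print(p,np.degrees(p[2]),er.round(1).tolist())
S=[(s,[[0.1,0,.046],[0,0,.172]],B([[236,224],[149,132]]))]
p,er=fit([(s,[[.1,0,.046]],B([[236,224]]))],[.583,-.015,yaw]);print(p)
E
```

```text
pin pred [[339.3659306  195.93940898]] seen [[338.625 195.625]]
[ 0.5577456  -0.21331342 -1.71480873] -98.25130293709024 [[-0.4, -0.7], [0.3, 0.7], [-0.2, 1.2], [-1.5, -0.6], [0.2, -0.2], [1.1, 0.3], [1.7, 1.3], [-0.3, -1.1], [0.4, -0.7], [0.2, -0.1]]
[ 0.59121304 -0.02542256 -1.70074603]
```

Emit:
send_rows(moves=[0,-12,0,0,0,-27,0,0,0,-42,0,0,0,-57,0,0,0,-72,0,0,0,-87,0,0,0,-96,0,0,0,-100,0,0])

```text
clock: 7.4
tcp_pos: [0.5701, -0.1161, 0.1443]
orientation: [-0.208, -3.135, -0.0]
contact_force: [0.3, 0.3, -3.2]
grip_width: 0.0254
```

Emit:
send_rows(moves=[0,0,0,0,0,0,0,0])

```text
clock: 7.65
tcp_pos: [0.5703, -0.1146, 0.1444]
orientation: [0.205, 3.135, 0.001]
contact_force: [1.2, 0.7, -2.5]
grip_width: 0.0252
```

```bash
python3 goto.py .5706 -.1149 .144 82.4; python3 - <<'E'
from bench import r
import cv2,pickle
f=r.grab_frame('scene');pickle.dump(f,open('s5.pkl','wb'))
cv2.imwrite(f'pics/s5.png',cv2.resize(f['img'][120:270,290:440][:,:,::-1],None,fx=4,fy=4,interpolation=cv2.INTER_CUBIC))
E
```

```text
clk 7.65 tcp [ 0.5703 -0.1146  0.1444] yaw 82.51 tilt [-0.  0. -1.] F [ 1.2  0.7 -2.5] M [ 0.04 -0.08 -0.  ] w 0.0252
tool move [-0.3 -0.3  0.4] turn 0.11 J [ 0.63  0.52 -0.71  1.83  0.41  0.95  1.18]
```

View pics/s5.png

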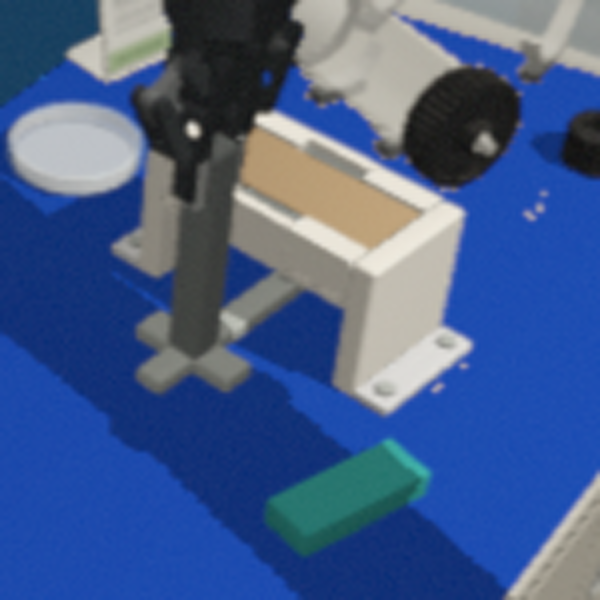

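The arm is under the body and centred, with no contact with the stand. I'll lift until contact.

Emit:
send_rows(moves=[0,0,-4,0,0,0,-8,0,0,0,-12,0,0,0,-14,0,0,0,-16,0,0,0,-18,0,0,0,-20,0,0,0,-20,0])

```text
clock: 8.7
tcp_pos: [0.5699, -0.1154, 0.1641]
orientation: [-0.207, -3.134, -0.0]
contact_force: [-1.1, -0.5, -5.7]
grip_width: 0.0259
```

```bash
python3 goto.py .5706 -.1149 .1775 82.4
```

```text
clk 8.7 tcp [ 0.5699 -0.1154  0.1641] yaw 82.44 tilt [ 0.001  0.    -1.   ] F [-1.1 -0.5 -5.7] M [ 0.31  0.05 -0.04] w 0.0259
tool move [ -0.7   0.6 -13.4] turn 0.04 J [ 0.64  0.5  -0.72  1.81  0.39  0.98  1.2 ]
```

Emit:
send_rows(moves=[0,0,-2,0,0,0,-4,0,0,0,-6,0,0,0,-8,0,0,0,-9,0,0,0,-9,0])

```text
clock: 9.45
tcp_pos: [0.5703, -0.1154, 0.1735]
orientation: [0.207, 3.135, -0.0]
contact_force: [-1.4, -0.4, -5.0]
grip_width: 0.0251
```

```bash
python3 goto.py .5706 -.1149 .1775 82.4; python3 - <<'E'
from bench import r
import cv2,pickle
f=r.grab_frame('scene');pickle.dump(f,open('s6.pkl','wb'))
cv2.imwrite(f'pics/s6.png',cv2.resize(f['img'][120:240,320:440][:,:,::-1],None,fx=5,fy=5,interpolation=cv2.INTER_CUBIC))
E
```

```text
clk 9.45 tcp [ 0.5703 -0.1154  0.1735] yaw 82.45 tilt [-0. -0. -1.] F [-1.4 -0.4 -5. ] M [ 0.32  0.14 -0.03] w 0.0251
tool move [-0.3  0.6 -4. ] turn 0.05 J [ 0.65  0.48 -0.73  1.8   0.38  1.    1.21]
```

View pics/s6.png

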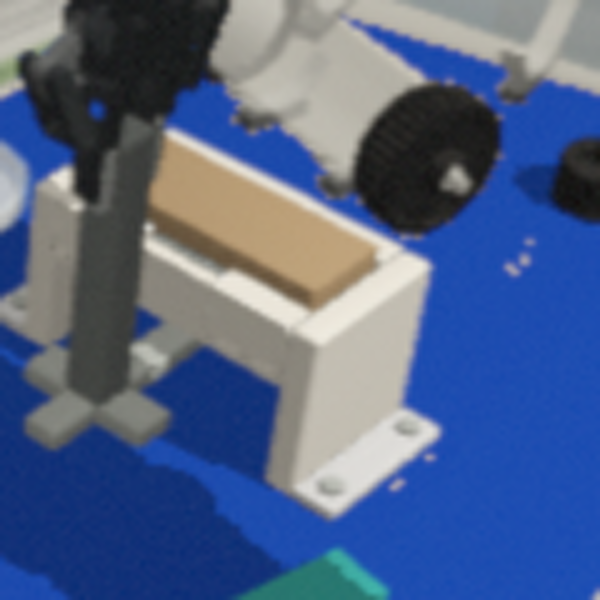

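```bash
python3 - <<'E'
from h import *
import pickle
s=pickle.load(open('s6.pkl','rb'))
B=lambda l:(np.array(l)+.5)/5-.5+[320,120]
p=[.5575,-.214,np.radians(-97.6)]
for z in(.104,.11,.113,.115,.118,.121):
    q=proj(s,T(p,[[-.028,-.075,z],[.028,-.075,z]]));print(z,((q+.5-[320,120])*5-.5).round(0).tolist())
E
```

```text
0.104 [[314.0, 311.0], [380.0, 265.0]]
0.11 [[316.0, 302.0], [382.0, 255.0]]
0.113 [[316.0, 297.0], [383.0, 250.0]]
0.115 [[317.0, 294.0], [384.0, 247.0]]
0.118 [[318.0, 289.0], [385.0, 243.0]]
0.121 [[319.0, 284.0], [385.0, 238.0]]
```

Emit:
send_rows(moves=[0,0,-2,0,0,0,-3,0,0,0,-4,0,0,0,-4,0])

```text
clock: 10.0
tcp_pos: [0.5703, -0.1154, 0.1774]
orientation: [0.207, 3.135, -0.0]
contact_force: [0.3, 0.0, -6.8]
grip_width: 0.0255
```

```bash
python3 goto.py .5706 -.1149 .144 82.4; python3 - <<'E'
from bench import r
import cv2,pickle
f=r.grab_frame('scene');pickle.dump(f,open('s7.pkl','wb'))
cv2.imwrite(f'pics/s7.png',cv2.resize(f['img'][140:210,330:420][:,:,::-1],None,fx=8,fy=8,interpolation=cv2.INTER_CUBIC))
E
```

```text
clk 10.0 tcp [ 0.5703 -0.1154  0.1774] yaw 82.46 tilt [-0. -0. -1.] F [ 0.3  0.  -6.8] M [ 0.34  0.08 -0.03] w 0.0255
tool move [-0.3  0.5 33.4] turn 0.06 J [ 0.65  0.48 -0.73  1.8   0.37  1.    1.21]
```

View pics/s7.png

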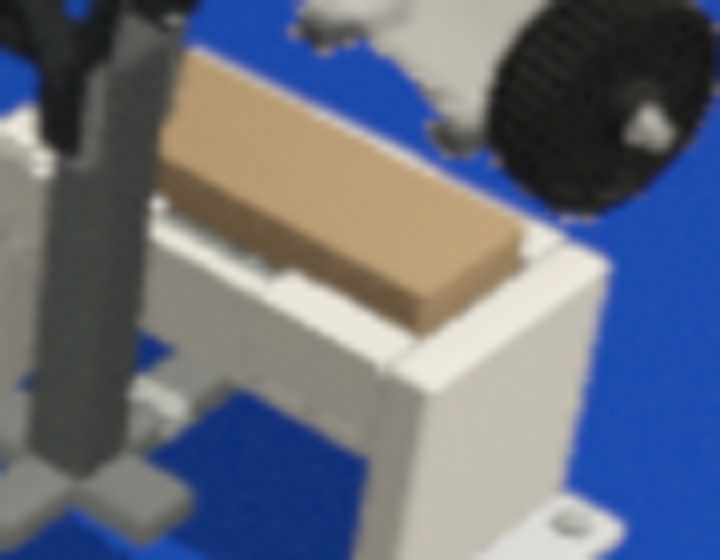

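```bash
python3 - <<'E'
from h import *
import pickle
s=pickle.load(open('s7.pkl','rb'))
p=[.5575,-.214,np.radians(-97.6)]
print(((proj(s,T(p,[[-.048,-.095,.104],[.048,-.095,.104]]))+.5-[330,140])*8-.5).round(0).tolist())
for z in(.113,.116,.119,.122):
    q=proj(s,T(p,[[-.028,-.075,z],[.028,-.075,z]]));print(z,((q+.5-[330,140])*8-.5).round(0).tolist())
E
```

```text
[[436.0, 395.0], [617.0, 264.0]]
0.113 [[426.0, 316.0], [533.0, 241.0]]
0.116 [[428.0, 308.0], [535.0, 233.0]]
0.119 [[429.0, 301.0], [536.0, 226.0]]
0.122 [[430.0, 293.0], [538.0, 218.0]]
```

Cork top is at z ≈ 0.118–0.119, so about 14–15 mm proud. Next I'll lower the ejector and draw it out.

Emit:
send_rows(moves=[0,0,4,0,0,0,10,0,0,0,17,0,0,0,24,0,0,0,30,0,0,0,33,0,0,0,33,0])

```text
clock: 10.92
tcp_pos: [0.5701, -0.1154, 0.1441]
orientation: [-0.207, -3.134, -0.0]
contact_force: [0.1, -0.3, -3.7]
grip_width: 0.0252
```

```bash
python3 goto.py .5706 -.1149 .144 82.4; python3 - <<'E'
from bench import r
import cv2,pickle
f=r.grab_frame('scene');pickle.dump(f,open('s8.pkl','wb'))
cv2.imwrite(f'pics/s8.png',cv2.resize(f['img'][140:240,310:420][:,:,::-1],None,fx=6,fy=6,interpolation=cv2.INTER_CUBIC))
E
```

```text
clk 10.93 tcp [ 0.5701 -0.1154  0.1441] yaw 82.46 tilt [ 0.  0. -1.] F [ 0.1 -0.3 -3.7] M [0.04 0.05 0.03] w 0.0252
tool move [-0.4  0.5  0.1] turn 0.06 J [ 0.63  0.52 -0.71  1.83  0.41  0.95  1.18]
```

View pics/s8.png

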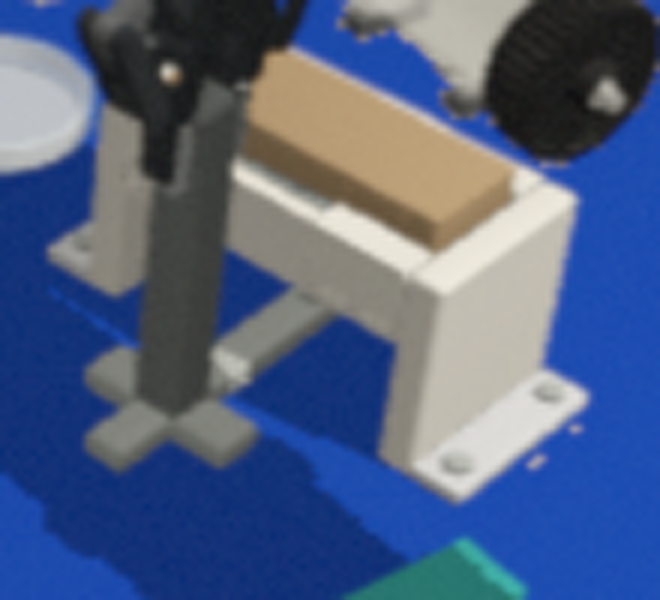

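Emit:
send_rows(moves=[0,8,0,0,0,22,0,0,0,38,0,0,0,55,0,0,0,72,0,0,0,89,0,0,0,106,0,0,0,118,0,0])

```text
clock: 11.98
tcp_pos: [0.5859, 0.0031, 0.1444]
orientation: [0.205, 3.135, 0.0]
contact_force: [-0.0, -0.3, -3.1]
grip_width: 0.0252
```

Emit:
send_rows(moves=[0,0,0,0,0,0,3,0,0,0,5,0,0,0,7,0,0,0,9,0,0,0,9,0])

```text
clock: 12.72
tcp_pos: [0.5856, 0.0015, 0.1351]
orientation: [-0.207, -3.134, 0.0]
contact_force: [1.0, -0.7, -4.1]
grip_width: 0.0255
```

```bash
python3 goto.py .5855 .0022 .1345 82.4; python3 - <<'E'
from bench import r
import cv2,pickle
f=r.grab_frame('scene');pickle.dump(f,open('s9.pkl','wb'))
cv2.imwrite(f'pics/s9.png',cv2.resize(f['img'][140:270,260:420][:,:,::-1],None,fx=4.5,fy=4.5,interpolation=cv2.INTER_CUBIC))
E
```

```text
clk 12.72 tcp [0.5856 0.0015 0.1351] yaw 82.44 tilt [ 0. -0. -1.] F [ 1.  -0.7 -4.1] M [ 0.11  0.01 -0.  ] w 0.0255
tool move [0.2 0.7 0.6] turn 0.04 J [ 0.43  0.54 -0.72  1.82  0.43  0.94  0.96]
```

View pics/s9.png

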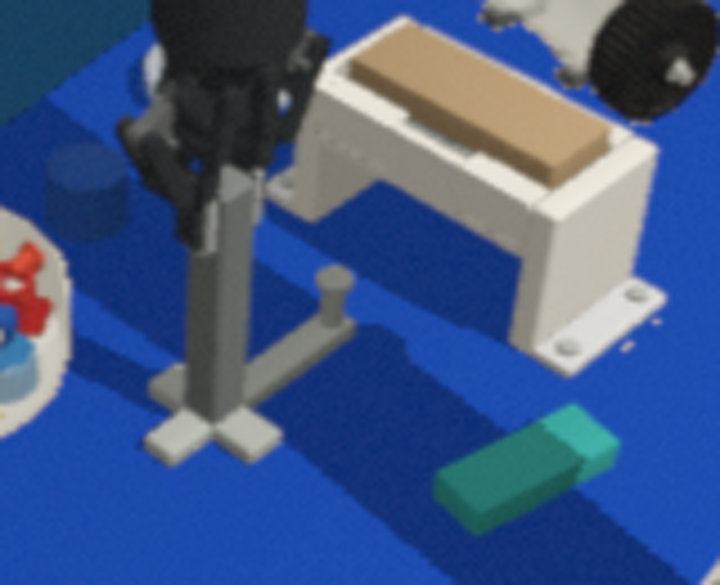

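```bash
python3 - <<'E'
from h import *
import pickle
f=pickle.load(open('s9.pkl','rb'))
cv2.imwrite('pics/s9b.png',cv2.resize(f['img'][140:190,330:410][:,:,::-1],None,fx=9,fy=9,interpolation=cv2.INTER_CUBIC))
p=[.5575,-.214,np.radians(-97.6)]
w=lambda L:((proj(f,T(p,L))+.5-[330,140])*9-.5).round(0).tolist()
print('rim',w([[-.048,.095,.104],[.048,.095,.104],[.048,-.095,.104],[-.048,-.095,.104]]))
for z in(.113,.116,.119,.122): print(z,w([[-.028,.075,z],[.028,.075,z],[.028,-.075,z],[-.028,-.075,z]]))
E
```

```text
rim [[-28.0, 157.0], [180.0, 32.0], [694.0, 297.0], [490.0, 445.0]]
0.113 [[70.0, 133.0], [191.0, 59.0], [600.0, 271.0], [480.0, 355.0]]
0.116 [[70.0, 125.0], [192.0, 51.0], [601.0, 263.0], [481.0, 347.0]]
0.119 [[71.0, 116.0], [193.0, 43.0], [603.0, 254.0], [483.0, 338.0]]
0.122 [[72.0, 108.0], [194.0, 34.0], [605.0, 245.0], [484.0, 330.0]]
```

View pics/s9b.png

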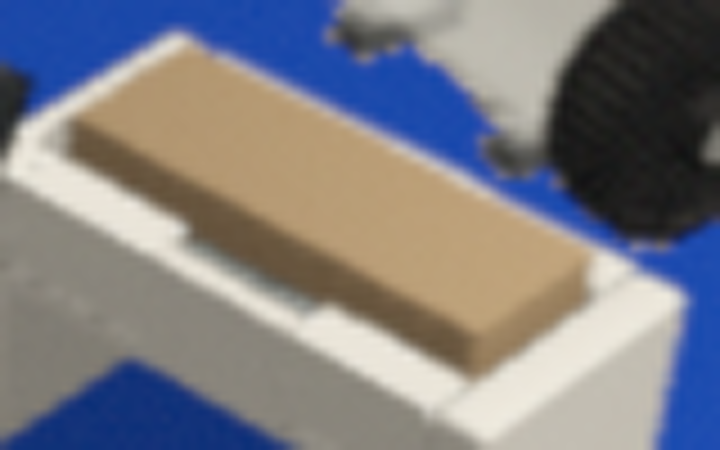

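The cork's four top corners give z of 0.117–0.120, so it's level and about 14.5 mm proud. Now I'll set the ejector down.

Emit:
send_rows(moves=[0,0,0.5,0,0,0,1,0,0,0,1,0])

```text
clock: 13.15
tcp_pos: [0.5858, 0.0016, 0.1345]
orientation: [0.207, 3.135, -0.0]
contact_force: [0.3, 0.3, -1.6]
grip_width: 0.0255
```

```bash
python3 goto.py .5855 .0022 .1345 82.4; python3 - <<'E'
from bench import r
import cv2,pickle
f=r.grab_frame('scene')
cv2.imwrite(f'pics/s10.png',cv2.resize(f['img'][170:250,280:350][:,:,::-1],None,fx=7,fy=7,interpolation=cv2.INTER_CUBIC))
E
```

```text
clk 13.15 tcp [0.5858 0.0016 0.1345] yaw 82.45 tilt [-0. -0. -1.] F [ 0.3  0.3 -1.6] M [0.08 0.04 0.02] w 0.0255
tool move [ 0.4  0.6 -0. ] turn 0.05 J [ 0.43  0.54 -0.72  1.82  0.43  0.94  0.96]
```

View pics/s10.png

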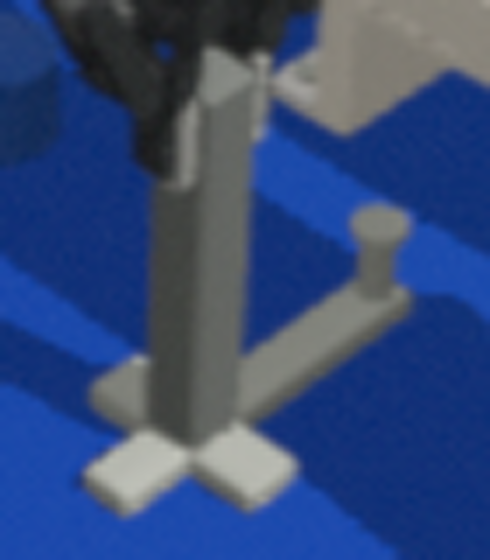

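Emit:
send_rows(moves=[0,0,0.7,0,0,0,0.7,0])

```text
clock: 13.45
tcp_pos: [0.5861, 0.0015, 0.1344]
orientation: [0.207, 3.134, -0.001]
contact_force: [-1.7, -1.1, 5.1]
grip_width: 0.0255
```

Emit:
send_rows(moves=[0,0,0,0,0,0,0,0,0,0,0,0,0,0,0,0,0,0,0,0,0,0,0,0,0,0,0,0,0,0,0,0], hand=0)

```text
clock: 14.45
tcp_pos: [0.5857, 0.0016, 0.1336]
orientation: [0.207, 3.135, -0.0]
contact_force: [-0.8, 0.8, -0.3]
grip_width: 0.0852
```

Emit:
send_rows(moves=[0,0,-15,0,0,0,-35,0,0,0,-60,0,0,0,-85,0,0,0,-110,0,0,0,-135,0,0,0,-150,0,0,0,-150,0])

```text
clock: 15.45
tcp_pos: [0.5864, 0.0018, 0.2853]
orientation: [0.207, 3.132, 0.0]
contact_force: [-0.8, -0.2, -0.3]
grip_width: 0.0852
```

```bash
python3 goto.py .5855 .0022 .1345 82.4; python3 - <<'E'
from bench import r
import cv2,pickle
f=r.grab_frame('scene');cv2.imwrite('pics/s11.png',cv2.resize(f['img'][:,:,::-1],None,fx=1.4,fy=1.4))
cv2.imwrite(f'pics/s11b.png',cv2.resize(f['img'][140:250,280:420][:,:,::-1],None,fx=5,fy=5,interpolation=cv2.INTER_CUBIC))
E
```

```text
clk 15.45 tcp [0.5864 0.0018 0.2853] yaw 82.45 tilt [-0.003  0.    -1.   ] F [-0.8 -0.2 -0.3] M [ 0.01 -0.   -0.  ] w 0.0852
tool move [  1.3   0.2 150.8] turn 0.05 J [ 0.5   0.39 -0.79  1.67  0.29  1.2   1.08]
```

View pics/s11.png

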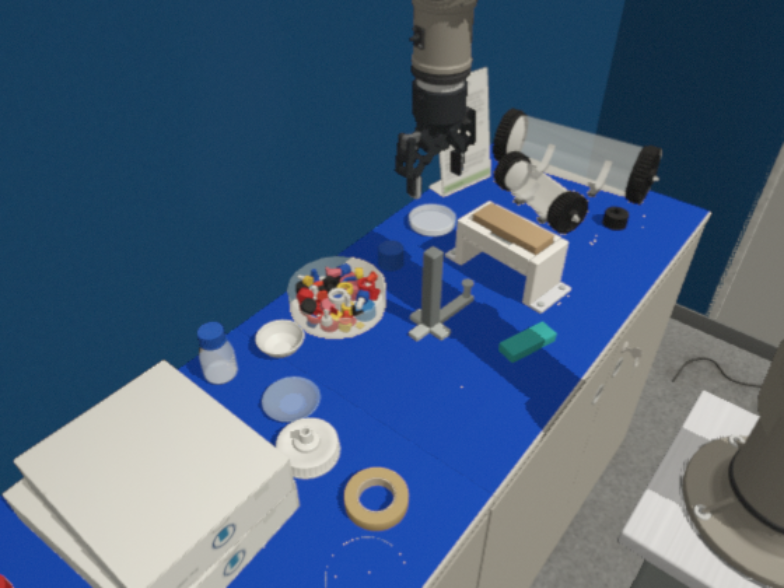

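View pics/s11b.png

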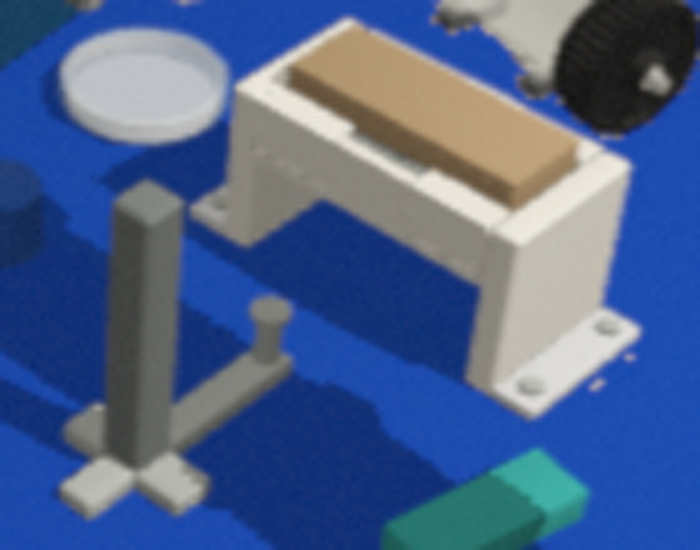

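The ejector stands upright and clear of the stand, with its grip at about (309,233) and pin at about (334,201). The cork is level and proud, the bystanders haven't moved, and the robot touches nothing.

```bash
python3 -c "
from bench import r
print(r.hand_in())"
```

```text
the job is handed in; nothing more can be done
None
```

The cork now stands about 14.5 mm proud of the stand, roughly half its thickness. The ejector is out from under the stand, upright on the worktop. I handed the job in at about 15.5 s.

- **What I did:** I gripped the ejector, slid its arm under the stand and raised it about 43 mm in all, so the pin lifted the cork through the access hole. I then lowered it, drew it out about 118 mm and released it.
- **Cork height and level:** After I drew the ejector out, the cork's four top corners measured z 0.117, 0.119, 0.118 and 0.120 m. That is level within the accuracy of reading the picture.
- **Ejector and surroundings:** The last picture shows the arm's end about 60 mm clear of the stand (worked out from the poses). The bystanders and the turquoise block are where they were, and the gripper is open, about 15 cm above where it released the grip.
- **Forces:** The readings I took stayed below 8 N.
- **Failed or disagreeing checks:** No check failed. The only disagreements were 1–2 pixel residuals in the camera fits, about 2 mm.

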